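Swap sample bottles into the cups that fit

TASK

The three capped sample bottles stand in each other's cups: move them round so that each stands upright on the floor of the blue cup of its own size (slim in the small cup, middle in the medium, stout in the large), parking one on the free square steel plate on the way. Keep them upright, set each down gently without dropping it and never on the bare bench, and leave the beaker, the tip box and the rotor key where they are.

Things in the scene. Friction and masses are not known exactly. Their poses are not given: they have to be found in the camera images.
- slim: The slim, tallest flat-based sample bottle, upright at the start: pale body, blue ribbed screw cap (the top 20 mm), a plain upright cylinder all over, 30 mm in diameter, 104 mm high, 50 to 100 g. Starts inside the medium cup. Origin at the centre of its underside; z up the bottle.
- middle: The middle-sized flat-based sample bottle, upright at the start: pale body, blue ribbed screw cap (the top 20 mm), a plain upright cylinder all over, 42 mm in diameter, 90 mm high, 75 to 155 g. Starts inside the large cup. Origin at the centre of its underside; z up the bottle.
- stout: The stout, lowest flat-based sample bottle, upright at the start: pale body, blue ribbed screw cap (the top 20 mm), a plain upright cylinder all over, 54 mm in diameter, 72 mm high, 105 to 210 g. Too wide for the small cup, it starts standing on that cup's rim, 20 mm above the bench, with the cup's black foot showing round it. Origin at the centre of its underside; z up the bottle.
- cup_small: The small blue open cup fixed to the bench on a round black foot; bore 42 mm, wall 5 mm, foot 76 mm in diameter. Foot 6 mm thick, its top being the cup's inner floor; the rim stands 20 mm above the bench. Origin at the centre of the underside, on the bench; z up.
- cup_medium: The medium blue open cup fixed to the bench on a round black foot; bore 54 mm, wall 5 mm, foot 92 mm in diameter. Foot 6 mm thick, its top being the cup's inner floor; the rim stands 20 mm above the bench. Origin at the centre of the underside, on the bench; z up.
- cup_large: The large blue open cup fixed to the bench on a round black foot; bore 68 mm, wall 5 mm, foot 112 mm in diameter. Foot 6 mm thick, its top being the cup's inner floor; the rim stands 20 mm above the bench. Origin at the centre of the underside, on the bench; z up.
- rest: Free parking place: flat square dark steel plate, 100 x 100 mm, 6 mm thick, fixed to the bench, no rim. Origin at the centre of the underside, on the bench; x and y along its sides.
- beaker: Bystander: empty open glass beaker, 68 mm in diameter, 85 mm high, loose. Origin at the centre of its underside.
- tip_box: Bystander: closed box, 80 (x) x 110 (y) x 49 mm high, grey with a white lid, loose. Origin at the centre of its underside.
- rotor_key: Bystander: T-handled steel key lying flat, 138 mm long along its x, cross handle 70 mm long at its -x end, 16 mm high, loose. Origin on its underside, about the middle of its length.
Not all that is in view belongs to the job. Leave any brown look-alike of the middle alone.

How it is judged (in metres and radians):
On the way:
1. one of the bottles is parked, upright and let go, on the square steel plate (((horizontal distance between slim and rest below 0.045 m and z of slim in the frame of rest between 0.003 and 0.009 m and angle between slim's own z axis and vertical below 0.1 rad and contact force between the fingers and slim below 0.1 N) or (horizontal distance between middle and rest below 0.045 m and z of middle in the frame of rest between 0.003 and 0.009 m and angle between middle's own z axis and vertical below 0.1 rad and contact force between the fingers and middle below 0.1 N) or (horizontal distance between stout and rest below 0.045 m and z of stout in the frame of rest between 0.003 and 0.009 m and angle between stout's own z axis and vertical below 0.1 rad and contact force between the fingers and stout below 0.1 N))), for 0.2 s.
At the end, for the whole second after the job is handed in: Each bottle stands at rest on the floor of its own cup (slim in small, middle in medium, stout in large): axes within 12 mm, underside 3 to 10 mm above the cup's underside (not on the rim), upright within 0.1 rad (horizontal distance between slim and cup_small below 0.012 m and z of slim in the frame of cup_small between 0.003 and 0.01 m and angle between each of slim, middle, stout's own z axis and vertical below 0.1 rad and linear speed of each of slim, middle, stout below 0.02 m/s and angular speed of each of slim, middle, stout below 0.2 rad/s and horizontal distance between middle and cup_medium below 0.012 m and z of middle in the frame of cup_medium between 0.003 and 0.01 m and horizontal distance between stout and cup_large below 0.012 m and z of stout in the frame of cup_large between 0.003 and 0.01 m); the robot touches nothing.
It fails at once if a bottle is tipped over (angle between any of slim, middle, stout's own z axis and vertical above 0.5 rad).
It fails at once if a bottle is set on the bare bench (height (world z) of any of slim, middle, stout below 0.003 m).
It fails at once if a bottle is dropped (falls free faster than 0.5 m/s) ((linear speed of slim above 0.5 m/s and contact force between the fingers and slim below 0.01 N) or (linear speed of middle above 0.5 m/s and contact force between the fingers and middle below 0.01 N) or (linear speed of stout above 0.5 m/s and contact force between the fingers and stout below 0.01 N)).
It fails at once if the beaker, the tip box or the rotor key is moved by more than 20 mm (distance of any of beaker, tip_box, rotor_key from where it was at the start of the episode above 0.02 m).
It also fails if it takes over 120 s, if anything falls off the work surface, if the arm or the gripper's body presses on something with over 40 N, if the wrist force passes 120 N, or if a joint passes its speed limit or range.

ROBOT

A 6-joint arm with a two-finger parallel gripper is mounted at the origin on the work surface. World frame = base frame: x ahead of the robot, y to its left, z up, the work surface at z = 0. Lengths are in mm, angles in rad, forces in N, time in s.
With the tool pointing down it reaches from about 300 to 775 mm from the base axis. Payload 14.6 kg.
Tool frame: the origin (TCP) lies between the finger pads; the fingertips stand 19 mm ahead of it and the grasp point (between the pads) is the TCP (manip.tcp_to_tips is the distance from the TCP to the fingertips, in mm); x points along the fingers, z is the direction in which the jaws open and shut, and the axes are right-handed (so a half turn about x gives the same grasp; the last joint's range is limited). The gripper opens to 94 mm and grips with 3 to 60 N. Pads are 16 mm wide; open, the fingers measure 119 mm over their backs; the gripper's body (75 mm by 177 mm) begins 78 mm behind the grasp point.
Start: joints at [1.035, 0.3, 1.521, -0, 1.321, -0.067], TCP at [248.495, 490.652, 224.446] pointing down, gripper open.
Joint ranges: [-3.03, 3.03], [-0.79, 2.21], [0.23, 2.52], [-1.04, 4.18], [0, 3.07], [-2.55, 2.55]. Speed limits (rad/s): [2.22, 2.22, 2.57, 3.14, 3.14, 3.14].

INTERFACE

Orientations are given as [roll, pitch, yaw] about the fixed x, y, z axes, in that order (R = Rz(yaw) Ry(pitch) Rx(roll)).
In Python, from cell import manip gives the robot as it stands.
- The arm moves only by the tool jog_arm, never from a script. Its argument "moves" is a list that holds one entry, the list of rows, each a list of 6 numbers: the shift along the world's x, y, z in mm, then the turn, a rotation vector about the world's x, y, z in degrees. In form: [[[dx, dy, dz, wx, wy, wz], ...]]. A call has 1 to 5 rows; each row shifts and turns the pose as measured when the row begins; what a row does not reach is not made up. A row lasts 1/10 s, in which the tool goes at most 50 mm and 8.59 degrees, less where a joint would pass 70% of its speed; a pose out of reach is approached as far as the arm can. A call is refused whole if a number of a shift passes 50 or a number of a turn 8.59, either way. A call with a gripper value outside its range is refused whole. "gripper" is the opening, from -1 (shut) to 1 (fully open), set as the call begins (left out, the last holds). The fingers move at their own pace and stop on an object; "squeeze" is the grip in N (left out, the last holds). Time passes only in rows, so rows that do not move let the fingers close. It gives the time, the measured TCP pose, the force and the opening at its end, in the units of the state.
- manip.read_state(): the state, without advancing time (a new reading comes with each control period).
- manip.camera(name): name is "scene" or "top"; returns (picture, depth): 420x560x3 uint8, blue, green, red; 420x560 float32, mm along the optical axis (not along the pixel's ray), 0 where there is no reading.
- manip.camera_params(name): a dict with "fx", "fy", "cx", "cy" (pixels), "rvec" (rotation vector, rad) and "tvec" (3), from world to camera coordinates, as OpenCV has them. Camera axes: x right, y down, z forward; pixel columns grow to the right and rows downward; lengths in mm; the calibration is good to about 2 mm. A picture is of the moment at which its call begins. camera_params takes no time and is no camera call.
- manip.sign_off(): hands the job in, once; it reports no verdict.
The state is a dict: "clock": time; "joints": joint angles; "qd": joint speeds; "effort": joint torques, N m; "eef_pos": TCP position; "eef_rot": TCP orientation; "wrist_force": force on the tool from outside, world axes, zero at the start; "moment": the same for the moment, N m; "finger_gap": finger opening in mm.
Only numpy, scipy, OpenCV 4.12 (cv2) and the standard library are available. Lean on these libraries where they do the work, as an engineer would, in place of code of your own. Each camera call takes 0.05 s, during which the arm holds its last target. There are 200 camera calls.

## Working session

There is one attempt and no reset: what is moved stays moved. The work goes in short steps, Python scripts to look and compute and a tool call to move; the robot and the scene stay as the last step left them, time stands still between calls to the robot, and variables do not carry over. Pictures are saved under pics/ and viewed, about 12 in all and at most 16, crops included, and the job is handed in when it is done.

Besides the shell and the picture viewer there is one more tool, called as name(argument=value, ...), one argument or row to a line, values as JSON. jog_arm: Moves the arm, as the interface text tells. Its arguments: {"type":"object","properties":{"moves":{"type":"array","items":{"type":"array","items":{"type":"array","items":{"type":"number"}}}},"gripper":{"type":"number"},"squeeze":{"type":"number"}},"required":["moves"]}

```bash
mkdir -p pics
cat > h.py <<'E'
import numpy as np, cv2
from cell import manip
def snap(n,f):
    im,d=manip.camera(n); cv2.imwrite(f'pics/{f}.png',im); np.save(f'pics/{f}.npy',d); return im,d
def w(n,u,v,Z=None,d=None):
    p=manip.camera_params(n); R=cv2.Rodrigues(np.array(p['rvec'],float))[0]; t=np.array(p['tvec'],float).ravel()
    r=np.array([(u-p['cx'])/p['fx'],(v-p['cy'])/p['fy'],1]); c=-R.T@t; rw=R.T@r
    s=d if d else (Z-c[2])/rw[2]
    return c+s*rw
def px(n,P):
    p=manip.camera_params(n); K=np.array([[p['fx'],0,p['cx']],[0,p['fy'],p['cy']],[0,0,1.]])
    return cv2.projectPoints(np.array([P],float),np.array(p['rvec'],float),np.array(p['tvec'],float),K,None)[0].ravel()
E
python3 - <<'E'
from h import *
for n in('top','scene'): 
    snap(n,n+'0'); print(w(n,280,210,0), manip.camera_params(n)['fx'],px(n,(500,0,0)))
print(manip.read_state())
E
```

```text
[548.15202484  69.00911211   0.        ] 479.5746166894098 [305.09686142 226.38527874]
[ 5.48240858e+02  5.22444289e+01 -1.13686838e-13] 480.75717233878197 [252.17471773 207.79558086]
{'clock': 0.1, 'joints': array([ 1.03538285e+00,  3.00376094e-01,  1.52150849e+00,  5.84057243e-06,
        1.32067389e+00, -6.65707583e-02]), 'qd': array([-6.28923676e-05, -9.81955355e-04, -5.07044273e-04, -6.15904388e-04,
        2.20875618e-04,  7.17701296e-04]), 'effort': array([ 1.95813154e-03, -5.32646799e+01, -3.53282726e+01,  7.09909969e-02,
        2.35158240e-02, -1.51103832e-04]), 'eef_pos': array([248.40164706, 490.47981951, 223.96913622]), 'eef_rot': array([ 3.0691643 ,  1.56983049, -2.11206885]), 'wrist_force': array([-0.16171519, -0.01712689, -0.45416007]), 'moment': array([-0.02993105,  0.02845118,  0.00565083]), 'finger_gap': 93.74597427489601}
```

View pics/top0.png

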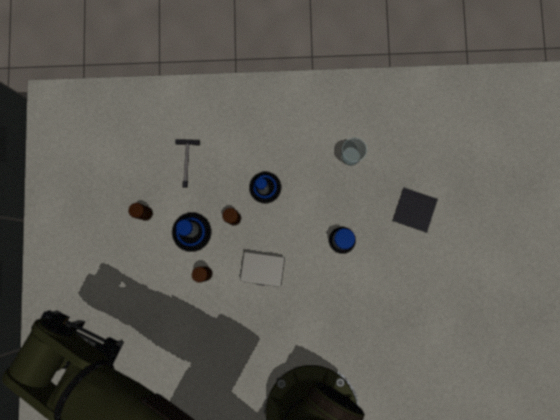

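View pics/scene0.png

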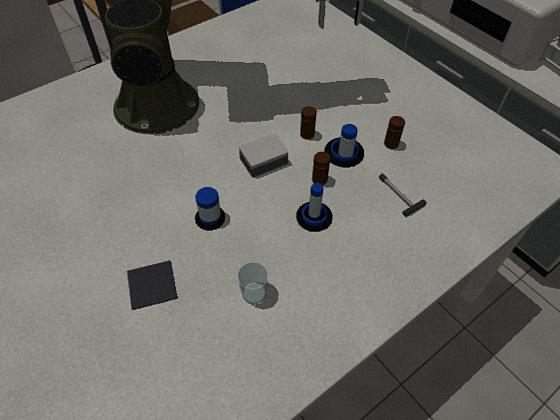

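Top view: large cup with the middle bottle at (191,231), medium cup with slim at (265,187), small cup with stout at (343,239) and the plate at (415,210). The brown decoys are at (140,211), (231,215) and (201,273), the tip box at (262,268), the beaker at (350,152) and the key at (187,160). The three blue-capped bottles in or on the cups fit the description. I'll confirm that and measure in an enlarged crop.

Run:
```python
from h import *
im=cv2.imread('pics/top0.png')
a=cv2.resize(im[170:270,160:260],None,fx=4,fy=4,interpolation=3);b=cv2.resize(im[170:270,250:350],None,fx=4,fy=4,interpolation=3)
o=np.hstack([a,b]);cv2.imwrite('pics/c1.png',np.clip(o*1.6,0,255).astype('uint8'))
```

```text
(no output)
```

View pics/c1.png

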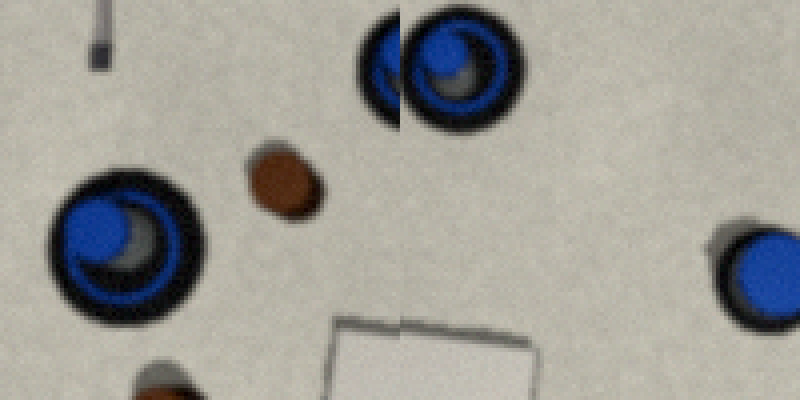

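The crop confirms it: blue caps sit over pale bodies, with the cup rings round the slim and middle bottles and a black foot showing round stout. The brown bottle is a separate thing. Next I'll measure the centres by segmentation.

Run:
```python
from h import *
im=cv2.imread('pics/top0.png').astype(int); B,G,R=im[...,0],im[...,1],im[...,2]
blue=(B-R>45)
dark=((im.max(2)<55)|blue).astype('uint8')
dark[:100]=0; dark[290:]=0; dark[:,:150]=0
n,l,s,c=cv2.connectedComponentsWithStats(dark)
for i in range(1,n):
    if s[i,4]>80:
        m=(l==i).astype('uint8');k=cv2.findContours(m,0,1)[0][0]
        (e,r)=cv2.minEnclosingCircle(k); el=cv2.fitEllipse(k); print(s[i],'circ',np.round(e,1),round(r,1),'ell',np.round(el[0],1),np.round(el[1],1),'rect',cv2.minAreaRect(k),'W',np.round(w('top',*el[0],6),0))
# caps: erode blue to drop thin ring
cap=cv2.morphologyEx(blue.astype('uint8'),cv2.MORPH_OPEN,cv2.getStructuringElement(2,(7,7)))
n,l,s,c=cv2.connectedComponentsWithStats(cap)
d=np.load('pics/top0.npy')
for i in range(1,n):
    if s[i,4]>30:
        k=cv2.findContours((l==i).astype('uint8'),0,1)[0][0];e,r=cv2.minEnclosingCircle(k)
        x,y=map(int,np.round(c[i])); P=w('top',*c[i],d=float(np.median(d[y-2:y+3,x-2:x+3])));print('cap',c[i],e,r,s[i,4],np.round(P,1))
for n_,u,v in(('beaker',350,152),('br1',138,210),('br2',231,215),('br3',201,273),('box',262,268),('key',187,160)):
    print(n_,np.round(w('top',u,v,d=float(np.median(d[v-1:v+2,u-1:u+2]))),0))
for n,u,v in(('box',243,249),('box',285,254),('box',283,286),('box',240,281)):print(np.round(w('top',u,v,49)))
```

```text
[176 140  24   5 102] circ [187.5 141.5] 11.6 ell [189.9 141.8] [ 3.9 33.1] rect ((187.5, 142.0), (4.0, 23.0), 90.0) W [751. 321.   6.]
[249 171  32  32 771] circ [264.7 186.9] 15.9 ell [264.8 187. ] [30.6 30.7] rect ((264.70001220703125, 187.10000610351562), (30.857736587524414, 30.857736587524414), 26.56505012512207) W [614. 110.   6.]
[ 393  188   44   44 1208] circ [414.8 209.6] 24.2 ell [414.5 209.6] [39.3 41. ] rect ((414.50006103515625, 209.5), (35.417503356933594, 34.152591705322266), 18.43494987487793) W [ 538. -305.    6.]
[223 207  18  18 233] circ [231.5 215.5] 9.9 ell [231.3 215.8] [13.9 19.4] rect ((231.00003051757812, 216.00003051757812), (19.798988342285156, 14.142135620117188), 45.0) W [535. 206.   6.]
[ 172  213   39   38 1174] circ [191.3 231.8] 19.6 ell [191.2 231.6] [37.7 38.3] rect ((191.0, 231.5), (37.0, 38.0), 90.0) W [494. 319.   6.]
[329 226  26  27 545] circ [341.5 239. ] 13.9 ell [341.2 239.4] [24.6 27. ] rect ((341.5, 239.0), (26.0, 25.0), 90.0) W [461. -99.   6.]
[193 265  19  17 248] circ [202.  273.5] 9.7 ell [201.9 273.1] [15.2 19. ] rect ((202.0, 273.0), (18.0, 16.0), 0.0) W [378. 290.   6.]
cap [260.39622642 182.79245283] (260.3414611816406, 182.756103515625) 5.793752193450928 106 [608.9 115.2 111.1]
cap [183.65263158 227.15789474] (183.5, 227.5) 7.905794143676758 190 [500.3 319.5  95.8]
cap [344.38412698 238.42222222] (344.4259338378906, 238.42591857910156) 10.02931022644043 315 [459.3 -98.3  92.8]
beaker [ 707. -133.    4.]
br1 [550. 442.  90.]
br2 [529. 196.  91.]
br3 [380. 276.  92.]
box [388. 120.  50.]
key [697. 328.  12.]
[440. 170.  49.]
[424.  57.  49.]
[339.  65.  49.]
[355. 180.  49.]
```

jog_arm(
  moves=[
    [[16,-45,0,0,0,0],[16,-45,0,0,0,0],[16,-45,0,0,0,0],[16,-45,0,0,0,0],[16,-45,0,0,0,0]],
  ],
  gripper=1,
  squeeze=15,
)

```text
clock: 0.6
eef_pos: [327.2, 260.8, 221.1]
eef_rot: [2.874, 1.566, -2.299]
wrist_force: [1.1, -0.4, -0.0]
finger_gap: 94.5
```

jog_arm(
  moves=[
    [[16,-45,0,0,0,0],[16,-45,0,0,0,0],[16,-45,0,0,0,0],[16,-45,0,0,0,0],[16,-45,0,0,0,0]],
  ],
)

```text
clock: 1.1
eef_pos: [407.4, 26.1, 221.2]
eef_rot: [3.005, 1.567, -2.167]
wrist_force: [-0.4, -0.2, 0.5]
finger_gap: 94.1
```

jog_arm(
  moves=[
    [[17,-42,0,0,0,0],[17,-42,0,0,0,0],[17,-42,-20,0,0,0],[0,0,-30,0,0,0],[0,0,0,0,0,0]],
  ],
)

```text
clock: 1.6
eef_pos: [459.1, -109.9, 169.9]
eef_rot: [-3.137, 1.566, -2.033]
wrist_force: [0.5, -0.8, 0.4]
finger_gap: 93.7
```

Run:
```python
from h import *
for n in('top','scene'): snap(n,n+'1')
s=manip.read_state();print(s['eef_pos'],s['eef_rot'])
a=cv2.imread('pics/top1.png')[140:340,250:450];b=cv2.imread('pics/scene1.png')[100:300,110:310]
cv2.imwrite('pics/c2.png',np.clip(1.6*cv2.resize(np.hstack([a,b]),None,fx=2,fy=2,interpolation=3),0,255).astype('uint8'))
```

```text
[ 460.56131395 -109.46735286  173.54127705] [-2.16292381  1.56439742 -1.05745905]
```

View pics/c2.png

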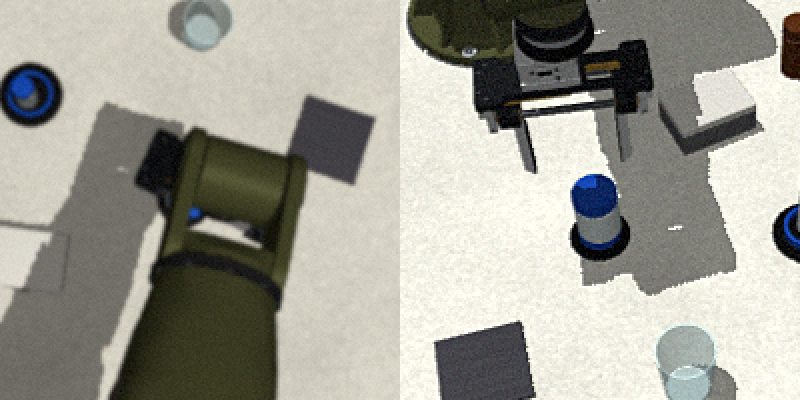

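The gripper hangs open above stout, whose cap is clear between the fingers, about 10 mm off in y. I'll correct that and go down.

jog_arm(
  moves=[
    [[-2,10,-20,0,0,0],[0,0,-30,0,0,0],[0,0,0,0,0,0],[0,0,0,0,0,0]],
  ],
)

```text
clock: 2.1
eef_pos: [461.1, -97.0, 129.8]
eef_rot: [-1.688, 1.556, -0.579]
wrist_force: [0.1, -0.9, -0.8]
finger_gap: 94.2
```

jog_arm(
  moves=[
    [[-2,-2,-30,0,0,0],[0,0,-30,0,0,0],[0,0,-5,0,0,0],[0,0,0,0,0,0],[0,0,0,0,0,0]],
  ],
)

```text
clock: 2.6
eef_pos: [464.1, -99.1, 73.6]
eef_rot: [-1.549, 1.543, -0.436]
wrist_force: [0.1, -0.4, -0.8]
finger_gap: 94.3
```

```bash
cat >> h.py <<'E'
from scipy.spatial.transform import Rotation as Ro
def st():
    s=manip.read_state(); R=Ro.from_euler('xyz',s['eef_rot'])
    x=R.apply([1,0,0]); z=R.apply([0,0,1])
    print('t',s['clock'],'pos',np.round(s['eef_pos'],1),'fix tilt deg',np.round(np.degrees(np.cross(x,[0,0,-1])),2),'jaw az',round(float(np.degrees(np.arctan2(z[1],z[0]))),1),'F',np.round(s['wrist_force'],1),'gap',round(s['finger_gap'],1),'j',np.round(s['joints'],2))
E
python3 - <<'E'
from h import *
st()
E
```

```text
t 2.6 pos [464.1 -99.1  73.6] fix tilt deg [0.68 1.45 0.  ] jaw az 63.7 F [ 0.1 -0.4 -0.8] gap 94.3 j [-0.29  0.31  1.89 -0.01  0.9  -1.39]
```

jog_arm(
  moves=[
    [[-5,0,-10,0.7,1.4,0],[0,0,0,0,0,0],[0,0,0,0,0,0]],
  ],
)

```text
clock: 2.9
eef_pos: [460.1, -99.5, 65.8]
eef_rot: [-0.999, 1.568, 0.113]
wrist_force: [-0.4, -0.8, 0.9]
finger_gap: 93.8
```

```bash
python3 -c "
from h import *
st()"
```

```text
t 2.9 pos [460.1 -99.5  65.8] fix tilt deg [-0.02  0.16  0.  ] jaw az 63.7 F [-0.4 -0.8  0.9] gap 93.8 j [-0.29  0.33  1.89  0.    0.91 -1.4 ]
```

Good. Close on it and lift a little.

jog_arm(
  moves=[
    [[0,0,0,0,0,0],[0,0,0,0,0,0],[0,0,0,0,0,0],[0,0,0,0,0,0],[0,0,0,0,0,0]],
  ],
  gripper=-1,
  squeeze=15,
)

```text
clock: 3.4
eef_pos: [460.3, -99.5, 66.4]
eef_rot: [-1.082, 1.567, 0.03]
wrist_force: [0.8, 0.0, -0.2]
finger_gap: 57.5
```

jog_arm(
  moves=[
    [[0,0,10,0,0,0],[0,0,20,0,0,0],[0,0,20,0,0,0],[0,0,0,0,0,0],[0,0,0,0,0,0]],
  ],
)

```text
clock: 3.9
eef_pos: [459.5, -99.2, 118.8]
eef_rot: [-0.764, 1.569, 0.348]
wrist_force: [-0.0, 0.4, -2.5]
finger_gap: 53.6
```

```bash
python3 -c "
from h import *
st()"
```

```text
t 3.9 pos [459.5 -99.2 118.8] fix tilt deg [-0.04  0.1   0.  ] jaw az 63.7 F [-0.   0.4 -2.5] gap 53.6 j [-0.29  0.25  1.86  0.    1.04 -1.4 ]
```

jog_arm(
  moves=[
    [[18,-46,0,0,0,0],[17,-46,0,0,0,0],[18,-46,0,0,0,0],[18,-46,0,0,0,0],[7,-18,0,0,0,0]],
  ],
)

```text
clock: 4.4
eef_pos: [537.1, -305.0, 114.1]
eef_rot: [1.105, 1.566, 2.223]
wrist_force: [-0.1, 0.5, -1.8]
finger_gap: 53.9
```

jog_arm(
  moves=[
    [[0,0,0,0,0,0],[0,0,0,0,0,0]],
  ],
)

```text
clock: 4.6
eef_pos: [536.3, -306.8, 110.7]
eef_rot: [1.268, 1.563, 2.383]
wrist_force: [-0.5, 0.9, -2.1]
finger_gap: 53.7
```

Run:
```python
from h import *
st()
snap('scene','scene2');snap('top','top2')
b=cv2.imread('pics/scene2.png')[170:320,80:230];a=cv2.imread('pics/top2.png')[160:310,280:430]
cv2.imwrite('pics/c3.png',np.clip(1.6*cv2.resize(np.hstack([b,a]),None,fx=8/3,fy=8/3,interpolation=3),0,255).astype('uint8'))
```

```text
t 4.6 pos [ 536.3 -306.8  110.7] fix tilt deg [-0.32 -0.34 -0.  ] jaw az 63.9 F [-0.5  0.9 -2.1] gap 53.7 j [-0.58  0.56  1.42  0.    1.16 -1.69]
```

View pics/c3.png

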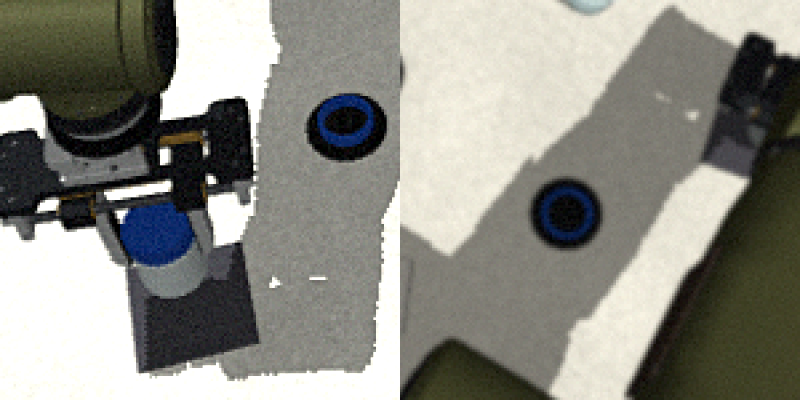

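Stout is held upright over the plate, and the small cup's foot is now clear at about (342.3,240.3) in the top view. If it hasn't slipped, contact is at a TCP height of about 52.

jog_arm(
  moves=[
    [[1,1,-25,0,0,0],[1,1,-20,0,0,0],[0,0,0,0,0,0],[0,0,0,0,0,0]],
  ],
)

```text
clock: 5.1
eef_pos: [538.7, -300.5, 66.9]
eef_rot: [1.178, 1.565, 2.298]
wrist_force: [0.6, -0.5, -0.4]
finger_gap: 54.0
```

Run:
```python
from h import *
st()
im=cv2.imread('pics/top2.png').astype(int)
for n,(x,y),r,f in(('small',(342,240),22,'top2'),('medium',(265,187),26,'top2'),('large',(191,231),32,'top2')):
    sub=im[y-r:y+r,x-r:x+r]; k=((sub.max(2)<55)|(sub[...,0]-sub[...,2]>35)).astype('uint8')
    c=max(cv2.findContours(k,0,1)[0],key=cv2.contourArea);e=cv2.fitEllipse(c);print(n,np.round(e[0],1),np.round(e[1],1),np.round(w('top',e[0][0]+x-r,e[0][1]+y-r,6),1))
```

```text
t 5.1 pos [ 538.7 -300.5   66.9] fix tilt deg [-0.26 -0.23 -0.  ] jaw az 64.2 F [ 0.6 -0.5 -0.4] gap 54.0 j [-0.57  0.61  1.46  0.    1.08 -1.69]
small [21.8 21.8] [26.6 26.9] [ 459.4 -100.5    6. ]
medium [25.8 26. ] [30.1 30.2] [614.  109.9   6. ]
large [32.3 32.6] [37.1 37.9] [494.1 318.8   6. ]
```

jog_arm(
  moves=[
    [[0,-2,-8,0,0,0],[0,0,-3,0,0,0],[0,0,0,0,0,0],[0,0,0,0,0,0]],
  ],
)

```text
clock: 5.5
eef_pos: [539.6, -302.6, 57.9]
eef_rot: [0.82, 1.568, 1.94]
wrist_force: [0.6, -0.7, -1.2]
finger_gap: 53.8
```

```bash
python3 -c "
from h import *
st()"
```

```text
t 5.5 pos [ 539.6 -302.6   57.9] fix tilt deg [-0.15 -0.06 -0.  ] jaw az 64.2 F [ 0.6 -0.7 -1.2] gap 53.8 j [-0.57  0.63  1.46  0.    1.06 -1.69]
```

jog_arm(
  moves=[
    [[0,0,-4,0,0,0],[0,0,0,0,0,0],[0,0,0,0,0,0]],
  ],
)

```text
clock: 5.8
eef_pos: [540.2, -303.0, 54.8]
eef_rot: [-0.027, 1.569, 1.093]
wrist_force: [-0.3, 1.0, -2.0]
finger_gap: 53.8
```

jog_arm(
  moves=[
    [[0,0,-2,0,0,0],[0,0,0,0,0,0],[0,0,0,0,0,0]],
  ],
)

```text
clock: 6.1
eef_pos: [540.7, -303.3, 54.4]
eef_rot: [-0.953, 1.568, 0.168]
wrist_force: [-0.9, 0.0, -1.6]
finger_gap: 53.9
```

jog_arm(
  moves=[
    [[0,0,-4,0,0,0],[0,0,0,0,0,0],[0,0,0,0,0,0]],
  ],
)

```text
clock: 6.4
eef_pos: [541.9, -303.9, 52.2]
eef_rot: [-1.367, 1.565, -0.246]
wrist_force: [0.7, -0.1, -2.8]
finger_gap: 54.0
```

jog_arm(
  moves=[
    [[0,0,-3,0,0,0],[0,0,0,0,0,0]],
  ],
)

```text
clock: 6.6
eef_pos: [542.8, -304.3, 50.9]
eef_rot: [-1.454, 1.562, -0.334]
wrist_force: [0.5, 1.2, -1.9]
finger_gap: 54.0
```

jog_arm(
  moves=[
    [[-2,0,-3,0,0,0],[0,0,0,0,0,0]],
  ],
)

```text
clock: 6.8
eef_pos: [542.6, -304.3, 49.8]
eef_rot: [-1.417, 1.557, -0.297]
wrist_force: [0.0, -0.4, -2.0]
finger_gap: 54.2
```

Run:
```python
from h import *
st()
im,d=snap('scene','scene3')
b=im[210:310,100:200]
cv2.imwrite('pics/c4.png',np.clip(1.8*cv2.resize(b,None,fx=6,fy=6,interpolation=3),0,255).astype('uint8'))
for z in (0,6,12):print(px('scene',(541,-304,z)))
```

```text
t 6.8 pos [ 542.6 -304.3   49.8] fix tilt deg [0.24 0.77 0.  ] jaw az 64.2 F [ 0.  -0.4 -2. ] gap 54.2 j [-0.57  0.64  1.46  0.    1.03 -1.69]
[153.41558645 284.05960137]
[152.88307765 282.80371421]
[152.34586061 281.53672298]
```

View pics/c4.png

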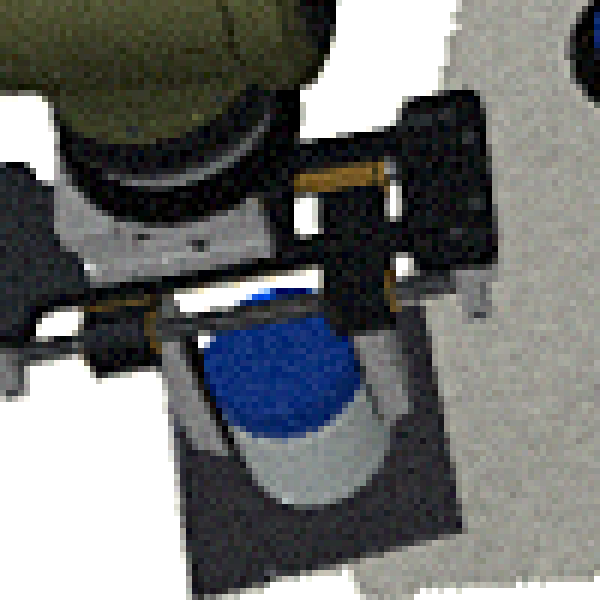

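Run:
```python
from h import *
d=np.load('pics/scene3.npy')
for c in((280,380),(290,400),(270,370),(310,390)):
    u,v=100+c[0]/6,210+c[1]/6;print(np.round(w('scene',u,v,d=float(np.median(d[int(v)-1:int(v)+2,int(u)-1:int(u)+2]))),1))
# plate check
for u,v in((135,304),(170,300)):print(np.round(w('scene',u,v,d=float(d[v,u])),1))
d=np.load('pics/scene0.npy')
for u,v in((207,193),(207,196),(135,300)):print('before',np.round(w('scene',u,v,d=float(d[v,u])),1))
```

```text
[ 554.1 -310.3   75.3]
[ 562.9 -311.2   74.4]
[ 548.4 -311.2   75.3]
[ 565.5 -304.    77.5]
[ 564.6 -360.2    7.9]
[ 596.  -293.3   -4.3]
before [456.  -95.8  88.8]
before [ 462.8 -100.2   87.6]
before [ 554.9 -355.7    6. ]
```

jog_arm(
  moves=[
    [[-2,0,-4,0.2,0.7,0],[0,0,0,0,0,0]],
  ],
)

```text
clock: 7.05
eef_pos: [542.3, -304.1, 47.6]
eef_rot: [-1.366, 1.566, -0.245]
wrist_force: [0.7, -0.7, -2.2]
finger_gap: 54.1
```

jog_arm(
  moves=[
    [[0,0,-4,0,0,0],[0,0,0,0,0,0]],
  ],
)

```text
clock: 7.25
eef_pos: [543.3, -304.6, 45.2]
eef_rot: [-1.495, 1.563, -0.374]
wrist_force: [0.1, -0.3, -1.4]
finger_gap: 54.0
```

jog_arm(
  moves=[
    [[-2,0,-3,0,0,0],[0,0,0,0,0,0],[0,0,0,0,0,0]],
  ],
)

```text
clock: 7.55
eef_pos: [542.9, -304.6, 43.6]
eef_rot: [-1.429, 1.558, -0.308]
wrist_force: [1.4, 1.4, 4.6]
finger_gap: 53.9
```

Run:
```python
from h import *
st()
im,d=snap('scene','scene4')
for f in('scene3','scene4'):
    im=cv2.imread(f'pics/{f}.png').astype(int);d=np.load(f'pics/{f}.npy')
    m=(im[...,0]-im[...,2]>45);m[:, :130]=0;m[:,165:]=0;m[:255]=0;m[300:]=0
    v,u=np.nonzero(m);Z=np.array([w('scene',a,b,d=float(d[b,a])) for a,b in zip(u,v)])
    print(f,len(u),v.max(),np.round(np.percentile(Z[:,2],[25,50,75,90]),1),np.round(np.median(Z,0),1))
```

```text
t 7.55 pos [ 542.9 -304.6   43.6] fix tilt deg [0.22 0.69 0.  ] jaw az 64.2 F [1.4 1.4 4.6] gap 53.9 j [-0.57  0.65  1.46  0.    1.02 -1.69]Traceback (most recent call last):
  File "<stdin>", line 7, in <module>
  File "h.py", line 8, in w
    s=d if d else (Z-c[2])/rw[2]
                   ~^~~~~
TypeError: unsupported operand type(s) for -: 'NoneType' and 'float'
```

Contact is felt (+4.6 N), so stout is on the plate. Open the gripper and rise.

jog_arm(
  moves=[
    [[0,0,0,0,0,0],[0,0,0,0,0,0],[0,0,0,0,0,0],[0,0,0,0,0,0],[0,0,0,0,0,0]],
  ],
  gripper=1,
)

```text
clock: 8.1
eef_pos: [541.5, -304.6, 41.7]
eef_rot: [-1.397, 1.562, -0.277]
wrist_force: [-0.2, -0.5, -0.5]
finger_gap: 90.5
```

jog_arm(
  moves=[
    [[0,0,25,0.2,0.7,0],[0,0,40,0,0,0],[0,0,45,0,0,0],[0,0,25,0,0,0],[0,0,0,0,0,0]],
  ],
)

```text
clock: 8.6
eef_pos: [539.8, -303.7, 180.0]
eef_rot: [1.628, 1.562, 2.748]
wrist_force: [-0.1, -0.3, -0.1]
finger_gap: 94.0
```

jog_arm(
  moves=[
    [[8,47,0,0,0,0],[8,47,0,0,0,0],[8,47,0,0,0,0],[8,47,0,0,0,0],[8,47,0,0,0,0]],
  ],
)

```text
clock: 9.1
eef_pos: [577.4, -66.0, 174.8]
eef_rot: [1.737, 1.558, 2.848]
wrist_force: [1.6, 0.5, 0.4]
finger_gap: 93.9
```

jog_arm(
  moves=[
    [[8,46,0,0,0,0],[8,46,0,0,0,0],[8,46,0,0,0,0],[6,46,0,0,0,0],[0,0,0,0,0,0]],
  ],
)

```text
clock: 9.6
eef_pos: [605.4, 130.9, 167.6]
eef_rot: [1.844, 1.551, 2.96]
wrist_force: [0.0, -0.0, -0.2]
finger_gap: 94.2
```

```bash
python3 -c "
from h import *
st()
im,d=snap('top','top3')
cv2.imwrite('pics/c5.png',np.clip(1.8*cv2.resize(im[170:250,370:450],None,fx=4,fy=4,interpolation=3),0,255).astype('uint8'))
"
```

```text
t 9.6 pos [605.4 130.9 167.6] fix tilt deg [-0.21 -1.12 -0.  ] jaw az 63.9 F [ 0.  -0.  -0.2] gap 94.2 j [ 0.15  0.51  1.36  0.01  1.29 -0.97]
```

View pics/c5.png

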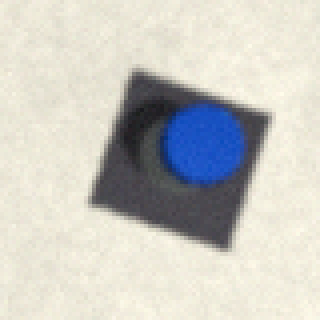

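Stout stands upright on the plate, with its cap at about (420.8,205.8). Next I'll centre on slim.

jog_arm(
  moves=[
    [[4,-15,0,-0.2,-1.1,0],[0,0,0,0,0,0],[0,0,0,0,0,0]],
  ],
)

```text
clock: 9.95
eef_pos: [609.0, 109.2, 165.4]
eef_rot: [2.828, 1.568, -2.343]
wrist_force: [0.3, -1.0, -0.2]
finger_gap: 94.2
```

```bash
python3 -c "
from h import *
st()
print(w('top',420.8,205.8,78))
"
```

```text
t 9.95 pos [609.  109.2 165.4] fix tilt deg [ 0.11 -0.1   0.  ] jaw az 63.7 F [ 0.3 -1.  -0.2] gap 94.2 j [ 0.12  0.5   1.38 -0.    1.26 -0.99]
[ 540.12174206 -303.8698656    78.        ]
```

jog_arm(
  moves=[
    [[0,5,-15,0,0,0],[0,0,-5,0,0,0],[0,0,0,0,0,0]],
  ],
)

```text
clock: 10.25
eef_pos: [609.0, 112.4, 143.4]
eef_rot: [2.757, 1.568, -2.418]
wrist_force: [0.5, -0.4, -0.1]
finger_gap: 93.7
```

jog_arm(
  moves=[
    [[0,3,-25,0,0,0],[0,0,-25,0,0,0],[0,0,-20,0,0,0],[0,0,-8,0,0,0],[0,0,0,0,0,0]],
  ],
)

```text
clock: 10.75
eef_pos: [609.1, 115.5, 63.2]
eef_rot: [-3.098, 1.569, -1.99]
wrist_force: [0.4, 0.2, 0.3]
finger_gap: 94.0
```

```bash
python3 -c "
from h import *
st()
"
```

```text
t 10.75 pos [609.1 115.5  63.2] fix tilt deg [ 0.1  -0.04  0.  ] jaw az 63.5 F [0.4 0.2 0.3] gap 94.0 j [ 0.13  0.62  1.45 -0.    1.07 -0.98]
```

jog_arm(
  moves=[
    [[0,0,-9,0,0,0],[0,0,0,0,0,0],[0,0,0,0,0,0],[0,0,0,0,0,0],[0,0,0,0,0,0]],
  ],
  gripper=-0.5,
)

```text
clock: 11.25
eef_pos: [610.7, 115.7, 56.9]
eef_rot: [-1.389, 1.567, -0.281]
wrist_force: [0.1, 0.2, -0.6]
finger_gap: 57.6
```

jog_arm(
  moves=[
    [[0,0,0,0,0,0],[0,0,0,0,0,0],[0,0,0,0,0,0],[0,0,0,0,0,0],[0,0,0,0,0,0]],
  ],
  gripper=-1,
)

```text
clock: 11.75
eef_pos: [611.0, 115.7, 57.6]
eef_rot: [-1.305, 1.566, -0.196]
wrist_force: [0.8, -0.1, -0.1]
finger_gap: 29.9
```

jog_arm(
  moves=[
    [[0,0,0,0,0,0],[0,0,0,0,0,0],[0,0,0,0,0,0]],
  ],
)

```text
clock: 12.05
eef_pos: [610.9, 115.7, 57.6]
eef_rot: [-1.309, 1.566, -0.2]
wrist_force: [-0.3, -0.6, -0.2]
finger_gap: 29.5
```

jog_arm(
  moves=[
    [[0,0,15,0,0,0],[0,0,30,0,0,0],[0,0,20,0,0,0],[-10,-14,0,0,0,0],[-20,-29,0,0,0,0]],
  ],
)

```text
clock: 12.55
eef_pos: [581.1, 74.2, 128.8]
eef_rot: [-1.189, 1.564, -0.077]
wrist_force: [-0.3, -0.5, -1.3]
finger_gap: 29.9
```

jog_arm(
  moves=[
    [[-27,-38,0,0,0,0],[-27,-38,0,0,0,0],[-27,-38,0,0,0,0],[-20,-28,0,0,0,0],[-8,-12,0,0,0,0]],
  ],
)

```text
clock: 13.05
eef_pos: [467.3, -85.4, 134.7]
eef_rot: [-1.241, 1.558, -0.128]
wrist_force: [1.0, 0.4, -0.7]
finger_gap: 29.8
```

jog_arm(
  moves=[
    [[0,0,0,0,0,0],[0,0,0,0,0,0]],
  ],
)

```text
clock: 13.25
eef_pos: [467.1, -86.7, 136.8]
eef_rot: [-1.26, 1.555, -0.15]
wrist_force: [-0.3, -0.6, -0.5]
finger_gap: 29.7
```

```bash
python3 -c "
from h import *
st()
"
```

```text
t 13.25 pos [467.1 -86.7 136.8] fix tilt deg [0.13 0.88 0.  ] jaw az 63.6 F [-0.3 -0.6 -0.5] gap 29.7 j [-0.26  0.22  1.84  0.    1.07 -1.37]
```

jog_arm(
  moves=[
    [[-7,-14,-20,0.1,0.9,0],[0,0,-20,0,0,0],[0,0,0,0,0,0],[0,0,0,0,0,0]],
  ],
)

```text
clock: 13.65
eef_pos: [462.8, -98.6, 98.2]
eef_rot: [-1.54, 1.568, -0.427]
wrist_force: [0.2, 0.7, 0.0]
finger_gap: 29.7
```

```bash
python3 -c "
from h import *
st()
im,d=snap('scene','scene5')
cv2.imwrite('pics/c6.png',np.clip(1.8*cv2.resize(im[150:250,160:260],None,fx=6,fy=6,interpolation=3),0,255).astype('uint8'))
p=manip.read_state()['eef_pos']
for P in((459.4,-100.5,20),(p[0],p[1],p[2]-51.6)): print((px('scene',P)-[160,150])*6)
"
```

```text
t 13.65 pos [462.8 -98.6  98.2] fix tilt deg [0.07 0.15 0.  ] jaw az 63.8 F [0.2 0.7 0. ] gap 29.7 j [-0.29  0.28  1.87 -0.    0.99 -1.4 ]
[295.35763752 372.49926868]
[296.78577325 336.70499154]
```

View pics/c6.png

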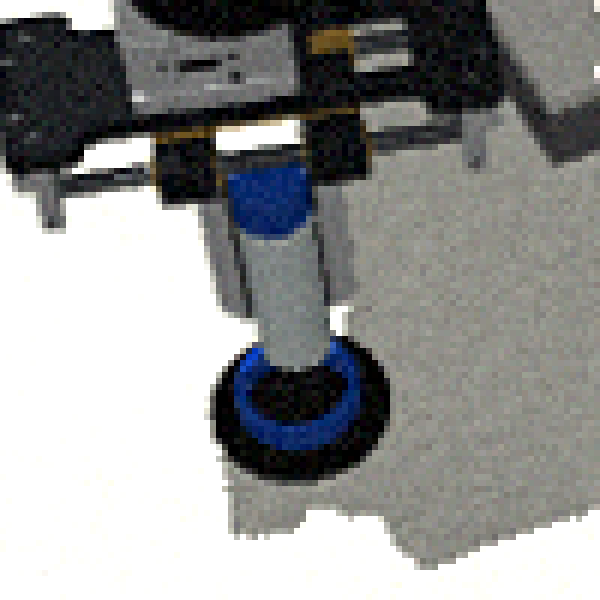

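Slim hangs straight over the small cup, with its bottom at about (297,345) in the crop and the ring centred at x≈297. Next a small correction, then down.

jog_arm(
  moves=[
    [[-3,-2,-12,0,0,0],[0,0,-5,0,0,0],[0,0,0,0,0,0],[0,0,0,0,0,0]],
  ],
)

```text
clock: 14.1
eef_pos: [460.5, -100.1, 81.4]
eef_rot: [-1.462, 1.566, -0.348]
wrist_force: [0.2, 0.5, -0.4]
finger_gap: 29.5
```

```bash
python3 -c "
from h import *
st()
"
```

```text
t 14.1 pos [ 460.5 -100.1   81.4] fix tilt deg [0.1  0.28 0.  ] jaw az 63.9 F [ 0.2  0.5 -0.4] gap 29.5 j [-0.29  0.31  1.88 -0.    0.95 -1.41]
```

Expected contact is at TCP z of about 57.6.

jog_arm(
  moves=[
    [[-1,-1,-10,0,0,0],[0,0,-5,0,0,0],[0,0,0,0,0,0],[0,0,0,0,0,0]],
  ],
)

```text
clock: 14.5
eef_pos: [459.5, -101.3, 65.2]
eef_rot: [-1.467, 1.565, -0.353]
wrist_force: [-0.3, 0.0, -0.4]
finger_gap: 30.3
```

jog_arm(
  moves=[
    [[-2,0,-4,0,0,0],[0,0,0,0,0,0],[0,0,0,0,0,0]],
  ],
)

```text
clock: 14.8
eef_pos: [457.4, -101.3, 61.0]
eef_rot: [-1.464, 1.565, -0.35]
wrist_force: [-0.1, -0.5, -0.6]
finger_gap: 29.9
```

jog_arm(
  moves=[
    [[-1,0,-3,0,0.3,0],[0,0,0,0,0,0],[0,0,0,0,0,0]],
  ],
)

```text
clock: 15.1
eef_pos: [456.5, -101.3, 57.9]
eef_rot: [-2.669, 1.569, -1.555]
wrist_force: [0.3, -0.8, -0.3]
finger_gap: 29.8
```

jog_arm(
  moves=[
    [[2,1,-2,0,0,0],[0,0,0,0,0,0],[0,0,0,0,0,0]],
  ],
)

```text
clock: 15.4
eef_pos: [459.1, -101.1, 57.1]
eef_rot: [-2.339, 1.567, -1.224]
wrist_force: [0.7, -0.6, 0.3]
finger_gap: 30.1
```

jog_arm(
  moves=[
    [[0,0,-2,0,0,0],[0,0,0,0,0,0],[0,0,0,0,0,0]],
  ],
)

```text
clock: 15.7
eef_pos: [460.0, -101.3, 56.2]
eef_rot: [-2.017, 1.565, -0.902]
wrist_force: [0.1, 1.1, -1.0]
finger_gap: 30.1
```

jog_arm(
  moves=[
    [[-1,0,-3,0,0,0],[0,0,0,0,0,0],[0,0,0,0,0,0]],
  ],
)

```text
clock: 16.0
eef_pos: [460.3, -101.5, 54.5]
eef_rot: [-1.734, 1.562, -0.619]
wrist_force: [0.4, 0.4, -0.9]
finger_gap: 29.8
```

jog_arm(
  moves=[
    [[-1,0,-3,0,0.3,0],[0,0,0,0,0,0],[0,0,0,0,0,0]],
  ],
)

```text
clock: 16.3
eef_pos: [460.5, -101.5, 52.4]
eef_rot: [-1.953, 1.563, -0.838]
wrist_force: [0.4, 0.1, 0.2]
finger_gap: 30.0
```

jog_arm(
  moves=[
    [[-1,0,-3,0,0.2,0],[0,0,0,0,0,0],[0,0,0,0,0,0]],
  ],
)

```text
clock: 16.6
eef_pos: [460.7, -101.6, 50.5]
eef_rot: [-2.037, 1.563, -0.922]
wrist_force: [-0.5, -0.2, -0.4]
finger_gap: 29.8
```

```bash
python3 -c "
from h import *
st()
im,d=snap('scene','scene6')
cv2.imwrite('pics/c7.png',np.clip(1.8*cv2.resize(im[150:250,160:260],None,fx=6,fy=6,interpolation=3),0,255).astype('uint8'))
p=manip.read_state()['eef_pos']
for z in (6,16,80,90,100,110,120): print(z,np.round((px('scene',(460,-101,z))-[160,150])*6))
"
```

```text
t 16.6 pos [ 460.7 -101.6   50.5] fix tilt deg [0.35 0.26 0.  ] jaw az 63.9 F [-0.5 -0.2 -0.4] gap 29.8 j [-0.29  0.36  1.9  -0.01  0.88 -1.4 ]
6 [299. 394.]
16 [296. 380.]
80 [279. 284.]
90 [276. 269.]
100 [273. 253.]
110 [270. 237.]
120 [267. 220.]
```

View pics/c7.png

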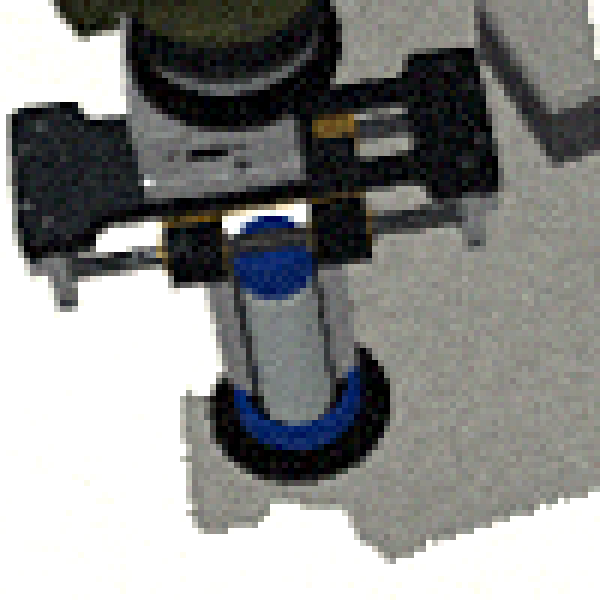

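Slim is inside the cup and upright, with its bottom edge at about (297,422) in the crop. It's close to the floor, so I'll go on feeling for contact.

jog_arm(
  moves=[
    [[-1,0,-4,0.2,0.3,0],[0,0,0,0,0,0],[0,0,0,0,0,0]],
  ],
)

```text
clock: 16.95
eef_pos: [461.0, -101.8, 47.6]
eef_rot: [-2.025, 1.567, -0.91]
wrist_force: [-0.0, -1.3, -0.2]
finger_gap: 29.8
```

```bash
python3 -c "
from h import *
st()
im,d=snap('scene','scene7')
for f in ('scene5','scene6','scene7'):
    im=cv2.imread(f'pics/{f}.png').astype(int);m=(im[...,0]-im[...,2]>40)
    v,u=np.nonzero(m[170:205,195:216]);print(f,v.min()+170,v.max()+170)
    # lowest cap row along the bottle axis
    print([int(np.nonzero(m[170:205,c])[0].max())+170 for c in (204,205,206,207,208)])
"
```

```text
t 16.95 pos [ 461.  -101.8   47.6] fix tilt deg [0.17 0.13 0.  ] jaw az 63.9 F [-0.  -1.3 -0.2] gap 29.8 j [-0.29  0.37  1.9  -0.    0.87 -1.41]
scene5 178 188
[188, 188, 188, 188, 188]
scene6 186 199
[198, 198, 199, 198, 198]
scene7 186 198
[198, 198, 198, 198, 197]
```

jog_arm(
  moves=[
    [[-1,0,-4,0.2,0.2,0],[0,0,0,0,0,0],[0,0,0,0,0,0]],
  ],
)

```text
clock: 17.3
eef_pos: [461.1, -102.1, 44.6]
eef_rot: [-1.134, 1.569, -0.02]
wrist_force: [-0.0, 0.1, -0.6]
finger_gap: 30.0
```

```bash
python3 -c "
from h import *
st()
im,d=snap('scene','scene8')
g=lambda f:cv2.imread(f'pics/{f}.png').astype(np.float32)[...,2]
a,b,c=g('scene6'),g('scene7'),g('scene8')
h=lambda x:x[194:218,203:213]; k=lambda x:x[194:206,190:225]
for n,x in(('6-7',(a,b)),('7-8',(b,c)),('6-8',(a,c))):
    r=[]
    for s in np.arange(-2,2.6,.25):
        t=cv2.warpAffine(x[0],np.float32([[1,0,0],[0,1,s]]),(560,420)); r.append((float(np.abs(t[190:204,202:214]-x[1][190:204,202:214]).mean()),float(np.abs(t[168:184,190:198]-x[1][168:184,190:198]).mean()),s))
    print(n,'cap shift',min(r)[2],'gripper shift',min((q[1],q[2]) for q in r)[1])
"
```

```text
t 17.3 pos [ 461.1 -102.1   44.6] fix tilt deg [0.   0.09 0.  ] jaw az 63.9 F [-0.   0.1 -0.6] gap 30.0 j [-0.3   0.37  1.9   0.    0.87 -1.41]
6-7 cap shift 0.25 gripper shift 1.25
7-8 cap shift 0.25 gripper shift 1.25
6-8 cap shift 0.25 gripper shift 2.25
```

Between pictures the gripper sank about 2 px while the cap stayed put, so slim is standing on the floor and sliding in the pads. Release it.

jog_arm(
  moves=[
    [[0,0,0,0,0,0],[0,0,0,0,0,0],[0,0,0,0,0,0],[0,0,0,0,0,0],[0,0,0,0,0,0]],
  ],
  gripper=1,
)

```text
clock: 17.85
eef_pos: [460.3, -102.0, 43.8]
eef_rot: [1.004, 1.57, 2.118]
wrist_force: [0.4, -0.5, -0.9]
finger_gap: 65.8
```

jog_arm(
  moves=[
    [[0,0,25,0,0,0],[0,0,40,0,0,0],[0,0,45,0,0,0],[0,0,35,0,0,0],[0,0,0,0,0,0]],
  ],
)

```text
clock: 18.35
eef_pos: [458.5, -101.4, 193.4]
eef_rot: [1.652, 1.567, 2.766]
wrist_force: [0.9, 0.2, 0.0]
finger_gap: 94.0
```

jog_arm(
  moves=[
    [[5,48,0,0,0,0],[5,48,0,0,0,0],[5,48,0,0,0,0],[5,48,0,0,0,0],[5,48,0,0,0,0]],
  ],
)

```text
clock: 18.85
eef_pos: [482.5, 141.7, 191.4]
eef_rot: [2.018, 1.568, 3.122]
wrist_force: [1.7, 0.2, -0.8]
finger_gap: 94.1
```

jog_arm(
  moves=[
    [[5,48,0,0,0,0],[5,48,0,0,0,0],[5,40,0,0,0,0],[2,25,0,0,0,0],[0,0,0,0,0,0]],
  ],
)

```text
clock: 19.35
eef_pos: [496.8, 314.1, 185.4]
eef_rot: [2.277, 1.562, -2.896]
wrist_force: [-0.4, -0.2, 0.4]
finger_gap: 93.6
```

```bash
python3 -c "
from h import *
st()
im,d=snap('top','top4')
cv2.imwrite('pics/c8.png',np.clip(1.8*cv2.resize(im[200:280,305:385],None,fx=5,fy=5,interpolation=3),0,255).astype('uint8'))
"
```

```text
t 19.35 pos [496.8 314.1 185.4] fix tilt deg [ 0.12 -0.47  0.  ] jaw az 63.6 F [-0.4 -0.2  0.4] gap 93.6 j [ 0.5   0.42  1.45  0.    1.28 -0.61]
```

View pics/c8.png

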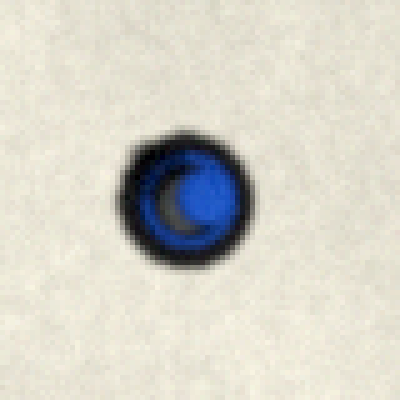

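Slim stands in the small cup, with its cap at about (346,239.4). Now centre on middle and go down.

jog_arm(
  moves=[
    [[3,7,-20,0.1,-0.5,0],[0,0,-20,0,0,0],[0,0,-5,0,0,0],[0,0,0,0,0,0]],
  ],
)

```text
clock: 19.8
eef_pos: [499.8, 316.4, 137.5]
eef_rot: [-3.108, 1.568, -2.001]
wrist_force: [0.1, -0.6, 0.2]
finger_gap: 94.4
```

```bash
python3 -c "
from h import *
st();print(w('top',346,239.4,110))
"
```

```text
t 19.8 pos [499.8 316.4 137.5] fix tilt deg [ 0.12 -0.06  0.  ] jaw az 63.4 F [ 0.1 -0.6  0.2] gap 94.4 j [ 0.5   0.47  1.49 -0.    1.18 -0.6 ]
[ 455.99430872 -100.51804115  110.        ]
```

jog_arm(
  moves=[
    [[0,4,-25,0,0,0],[0,0,-30,0,0,0],[0,0,-20,0,0,0],[0,0,-5,0,0,0],[0,0,0,0,0,0]],
  ],
)

```text
clock: 20.3
eef_pos: [502.3, 318.4, 60.3]
eef_rot: [-0.946, 1.566, 0.157]
wrist_force: [1.1, 0.2, 0.1]
finger_gap: 93.7
```

```bash
python3 -c "
from h import *
st()
"
```

```text
t 20.3 pos [502.3 318.4  60.3] fix tilt deg [-0.04  0.27  0.  ] jaw az 63.2 F [1.1 0.2 0.1] gap 93.7 j [ 0.5   0.57  1.54 -0.    1.02 -0.6 ]
```

jog_arm(
  moves=[
    [[-2,2,-4,0,0.3,0],[0,0,0,0,0,0],[0,0,0,0,0,0],[0,0,0,0,0,0],[0,0,0,0,0,0]],
  ],
  gripper=-0.2,
  squeeze=25,
)

```text
clock: 20.8
eef_pos: [501.9, 321.1, 60.6]
eef_rot: [-0.393, 1.565, 0.71]
wrist_force: [-0.1, -0.3, -0.2]
finger_gap: 57.4
```

jog_arm(
  moves=[
    [[0,0,0,0,0,0],[0,0,0,0,0,0],[0,0,0,0,0,0],[0,0,0,0,0,0],[0,0,0,0,0,0]],
  ],
  gripper=-1,
)

```text
clock: 21.3
eef_pos: [501.9, 321.1, 61.0]
eef_rot: [-0.429, 1.565, 0.674]
wrist_force: [-0.2, 0.1, 1.1]
finger_gap: 42.0
```

jog_arm(
  moves=[
    [[0,0,15,0,0,0],[0,0,30,0,0,0],[0,0,40,0,0,0],[0,0,25,0,0,0],[0,0,0,0,0,0]],
  ],
)

```text
clock: 21.8
eef_pos: [500.8, 320.6, 177.5]
eef_rot: [-0.34, 1.566, 0.763]
wrist_force: [-0.1, 0.5, -1.8]
finger_gap: 41.7
```

```bash
python3 -c "
from h import *
st()
"
```

```text
t 21.8 pos [500.8 320.6 177.5] fix tilt deg [-0.18  0.19  0.  ] jaw az 63.2 F [-0.1  0.5 -1.8] gap 41.7 j [ 0.51  0.44  1.45  0.    1.25 -0.6 ]
```

jog_arm(
  moves=[
    [[20,-10,5,0,0,0],[35,-25,3,0,0,0],[30,-40,0,0,0,0],[12,-45,0,0,0,0],[8,-45,0,0,0,0]],
  ],
)

```text
clock: 22.3
eef_pos: [606.1, 155.1, 183.2]
eef_rot: [0.229, 1.567, 1.341]
wrist_force: [1.3, -0.0, -2.1]
finger_gap: 41.9
```

jog_arm(
  moves=[
    [[8,-28,0,0,0,0],[0,-10,0,0,0,0],[0,0,0,0,0,0]],
  ],
)

```text
clock: 22.6
eef_pos: [614.1, 110.2, 180.1]
eef_rot: [1.303, 1.567, 2.409]
wrist_force: [-0.7, 0.9, -1.8]
finger_gap: 41.8
```

```bash
python3 -c "
from h import *
st()
"
```

```text
t 22.6 pos [614.1 110.2 180.1] fix tilt deg [-0.16 -0.18 -0.  ] jaw az 63.4 F [-0.7  0.9 -1.8] gap 41.8 j [ 0.12  0.5   1.34  0.    1.3  -0.99]
```

jog_arm(
  moves=[
    [[0,0,-25,0,0,0],[0,0,-30,0,0,0],[0,0,-20,0,0,0],[0,0,-5,0,0,0],[0,0,0,0,0,0]],
  ],
)

```text
clock: 23.1
eef_pos: [612.2, 116.5, 97.1]
eef_rot: [1.179, 1.566, 2.29]
wrist_force: [-0.1, 0.4, -0.3]
finger_gap: 41.7
```

```bash
python3 -c "
from h import *
st()
im,d=snap('scene','scene9')
cv2.imwrite('pics/c9.png',np.clip(1.8*cv2.resize(im[150:250,265:365],None,fx=6,fy=6,interpolation=3),0,255).astype('uint8'))
p=manip.read_state()['eef_pos']
for P in((614,110,20),(p[0],p[1],p[2]-54.8)): print((px('scene',P)-[265,150])*6)
"
```

```text
t 23.1 pos [612.2 116.5  97.1] fix tilt deg [-0.22 -0.19 -0.  ] jaw az 63.6 F [-0.1  0.4 -0.3] gap 41.7 j [ 0.13  0.59  1.42  0.    1.14 -0.99]
[297.76915564 365.46449664]
[310.96301623 322.10840082]
```

View pics/c9.png

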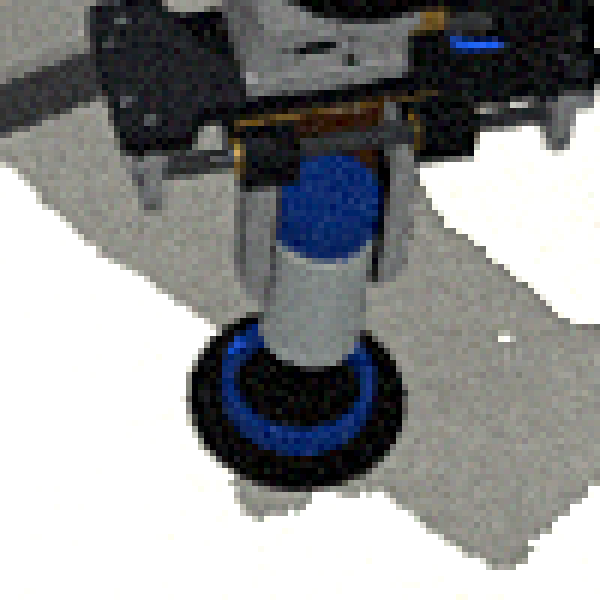

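Middle is upright, with its bottom at about (312,345) in the crop. The cup centre is at x≈298, as predicted, so it needs about −6.5 mm in y.

jog_arm(
  moves=[
    [[1,-6,-5,-0.2,-0.2,0],[0,0,0,0,0,0],[0,0,0,0,0,0]],
  ],
)

```text
clock: 23.45
eef_pos: [614.4, 110.8, 94.9]
eef_rot: [-0.997, 1.566, 0.114]
wrist_force: [0.1, -0.0, -1.0]
finger_gap: 41.4
```

```bash
python3 -c "
from h import *
st()
"
```

```text
t 23.45 pos [614.4 110.8  94.9] fix tilt deg [-0.03  0.28  0.  ] jaw az 63.7 F [ 0.1 -0.  -1. ] gap 41.4 j [ 0.12  0.59  1.43 -0.    1.12 -0.99]
```

Expected floor contact is at TCP z of about 61.

jog_arm(
  moves=[
    [[-1,-1,-10,0,0.2,0],[0,0,-8,0,0,0],[0,0,0,0,0,0],[0,0,0,0,0,0]],
  ],
)

```text
clock: 23.85
eef_pos: [613.5, 109.6, 75.9]
eef_rot: [-0.74, 1.569, 0.371]
wrist_force: [0.1, 0.4, -1.2]
finger_gap: 41.9
```

jog_arm(
  moves=[
    [[-1,0,-7,0,0,0],[0,0,0,0,0,0],[0,0,0,0,0,0]],
  ],
)

```text
clock: 24.15
eef_pos: [612.4, 109.6, 68.3]
eef_rot: [-0.763, 1.569, 0.348]
wrist_force: [0.3, -0.5, -0.7]
finger_gap: 41.9
```

jog_arm(
  moves=[
    [[0,0,-4,0,0,0],[0,0,0,0,0,0],[0,0,0,0,0,0]],
  ],
)

```text
clock: 24.45
eef_pos: [612.5, 109.6, 64.1]
eef_rot: [-0.774, 1.568, 0.337]
wrist_force: [0.2, 0.6, -1.2]
finger_gap: 41.5
```

jog_arm(
  moves=[
    [[0,0,-3,0,0,0],[0,0,0,0,0,0],[0,0,0,0,0,0]],
  ],
)

```text
clock: 24.75
eef_pos: [612.7, 109.6, 61.2]
eef_rot: [-0.825, 1.568, 0.286]
wrist_force: [-1.3, 0.7, -1.0]
finger_gap: 41.4
```

jog_arm(
  moves=[
    [[0,0,-3,0,0,0],[0,0,0,0,0,0],[0,0,0,0,0,0]],
  ],
)

```text
clock: 25.05
eef_pos: [613.9, 109.4, 61.3]
eef_rot: [-1.028, 1.564, 0.083]
wrist_force: [-0.4, 1.0, -0.7]
finger_gap: 41.7
```

jog_arm(
  moves=[
    [[-1,0,-3,0,0.2,0],[0,0,0,0,0,0],[0,0,0,0,0,0]],
  ],
)

```text
clock: 25.35
eef_pos: [614.0, 109.5, 60.3]
eef_rot: [-0.996, 1.565, 0.116]
wrist_force: [-0.6, -0.3, -2.6]
finger_gap: 42.0
```

```bash
python3 -c "
from h import *
st();snap('scene','scene10')
"
```

```text
t 25.35 pos [614.  109.5  60.3] fix tilt deg [-0.04  0.36  0.  ] jaw az 63.7 F [-0.6 -0.3 -2.6] gap 42.0 j [ 0.12  0.63  1.45 -0.    1.06 -0.99]
```

jog_arm(
  moves=[
    [[-1,0,-4,0,0.2,0],[0,0,0,0,0,0],[0,0,0,0,0,0]],
  ],
)

```text
clock: 25.7
eef_pos: [614.7, 109.4, 59.4]
eef_rot: [-1.037, 1.563, 0.074]
wrist_force: [0.1, 0.4, -1.6]
finger_gap: 41.7
```

```bash
python3 -c "
from h import *
st();snap('scene','scene11')
g=lambda f:cv2.imread(f'pics/{f}.png').astype(np.float32)[...,2]
a,b=g('scene10'),g('scene11')
def sh(y0,y1,x0,x1):
    r=[]
    for s in np.arange(-1,3,.125):
        t=cv2.warpAffine(a,np.float32([[1,0,0],[0,1,s]]),(560,420)); r.append((float(np.abs(t-b)[y0:y1,x0:x1].mean()),s))
    return min(r)[1]
print('cap',sh(188,212,310,328),'gripper L',sh(158,185,282,300),'R',sh(155,180,345,360))
"
```

```text
t 25.7 pos [614.7 109.4  59.4] fix tilt deg [-0.03  0.44  0.  ] jaw az 63.7 F [ 0.1  0.4 -1.6] gap 41.7 j [ 0.12  0.63  1.45 -0.    1.06 -0.99]
cap 0.25 gripper L 0.5 R 0.5
```

```bash
python3 -c "
from h import *
def low(x,y,z,r):
    return max(px('scene',(x+r*np.cos(a),y+r*np.sin(a),z))[1] for a in np.linspace(0,6.28,60))
print('slim pred',low(458,-101,90,15),'obs ~198 (scene8)')
im=cv2.imread('pics/scene11.png').astype(int);m=(im[...,0]-im[...,2]>40)
print('mid obs',[int(np.nonzero(m[175:215,c])[0].max())+175 for c in range(314,324)])
im=cv2.imread('pics/scene8.png').astype(int);m=(im[...,0]-im[...,2]>40)
print('slim obs',[int(np.nonzero(m[175:206,c])[0].max())+175 for c in range(202,210)])
im=cv2.imread('pics/scene9.png').astype(int);m=(im[...,0]-im[...,2]>40)
print('mid9 obs',[int(np.nonzero(m[165:200,c])[0].max())+165 for c in range(314,324)],'pred',low(612.2,116.5,97.1-54.8+70,21))
for z in (70,76,80,84):print(z,low(614.7,109.4,z,21))
"
```

```text
slim pred 199.26380359156178 obs ~198 (scene8)
mid obs [203, 203, 203, 203, 203, 203, 202, 202, 201, 200]
slim obs [198, 198, 198, 198, 198, 198, 198, 197]
mid9 obs [191, 191, 191, 192, 192, 192, 192, 191, 192, 191] pred 192.64761231571094
70 205.83374935112866
76 204.30521162124515
80 203.27902595518924
84 202.24705536649037
```

Image agrees to about 2 mm that middle is on the floor. One more small step, then release.

jog_arm(
  moves=[
    [[-1,0,-4,0,0.4,0],[0,0,0,0,0,0],[0,0,0,0,0,0]],
  ],
)

```text
clock: 26.05
eef_pos: [615.0, 109.3, 57.7]
eef_rot: [-1.008, 1.567, 0.104]
wrist_force: [0.5, -0.1, -1.2]
finger_gap: 41.4
```

jog_arm(
  moves=[
    [[0,0,0,0,0,0],[0,0,0,0,0,0],[0,0,0,0,0,0],[0,0,0,0,0,0],[0,0,0,0,0,0]],
  ],
  gripper=1,
)

```text
clock: 26.55
eef_pos: [614.2, 109.4, 56.1]
eef_rot: [-0.919, 1.569, 0.193]
wrist_force: [0.7, 0.2, 0.8]
finger_gap: 77.9
```

jog_arm(
  moves=[
    [[0,0,10,0,0,0],[0,0,40,0,0,0],[0,0,45,0,0,0],[0,0,35,0,0,0],[0,0,0,0,0,0]],
  ],
)

```text
clock: 27.05
eef_pos: [612.8, 109.2, 192.9]
eef_rot: [-0.663, 1.57, 0.449]
wrist_force: [0.8, 0.4, -0.1]
finger_gap: 94.2
```

jog_arm(
  moves=[
    [[-8,-47,0,0,0,0],[-8,-47,0,0,0,0],[-8,-47,0,0,0,0],[-8,-47,0,0,0,0],[-8,-47,0,0,0,0]],
  ],
)

```text
clock: 27.55
eef_pos: [570.7, -127.7, 195.2]
eef_rot: [-0.928, 1.567, 0.193]
wrist_force: [0.4, -0.1, 0.6]
finger_gap: 94.0
```

jog_arm(
  moves=[
    [[-8,-47,0,0,0,0],[-8,-47,0,0,0,0],[-8,-38,0,0,0,0],[-5,-25,0,0,0,0],[0,0,0,0,0,0]],
  ],
)

```text
clock: 28.05
eef_pos: [536.9, -296.0, 195.1]
eef_rot: [-0.944, 1.567, 0.172]
wrist_force: [-0.5, 1.1, -0.2]
finger_gap: 93.8
```

```bash
python3 -c "
from h import *
st()
im,d=snap('top','top5')
cv2.imwrite('pics/c10.png',np.clip(1.8*cv2.resize(im[140:270,150:300],None,fx=4,fy=4,interpolation=3),0,255).astype('uint8'))
"
```

```text
t 28.05 pos [ 536.9 -296.   195.1] fix tilt deg [-0.03  0.2   0.  ] jaw az 63.9 F [-0.5  1.1 -0.2] gap 93.8 j [-0.56  0.46  1.37  0.    1.31 -1.68]
```

View pics/c10.png

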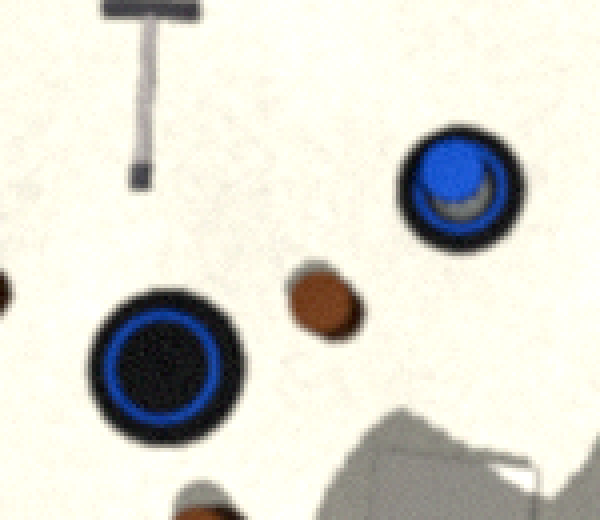

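Middle stands in the medium cup, and the large cup at about (191.5,231.8) is empty. Go down on stout.

jog_arm(
  moves=[
    [[3,-7,-25,0,0,0],[0,0,-35,0,0,0],[0,0,-15,0,0,0],[0,0,0,0,0,0]],
  ],
)

```text
clock: 28.5
eef_pos: [541.7, -297.5, 118.8]
eef_rot: [-0.995, 1.565, 0.124]
wrist_force: [-0.2, 0.1, 0.3]
finger_gap: 93.9
```

```bash
python3 -c "
from h import *
st()"
```

```text
t 28.5 pos [ 541.7 -297.5  118.8] fix tilt deg [-0.04  0.3   0.  ] jaw az 64.1 F [-0.2  0.1  0.3] gap 93.9 j [-0.56  0.55  1.43  0.    1.16 -1.68]
```

jog_arm(
  moves=[
    [[-1,-6,-20,0,0.2,0],[0,0,-25,0,0,0],[0,0,-12,0,0,0],[0,0,0,0,0,0],[0,0,0,0,0,0]],
  ],
)

```text
clock: 29.0
eef_pos: [543.7, -300.2, 65.4]
eef_rot: [-1.385, 1.565, -0.261]
wrist_force: [0.5, 0.1, 0.6]
finger_gap: 93.8
```

```bash
python3 -c "
from h import *
st()"
```

```text
t 29.0 pos [ 543.7 -300.2   65.4] fix tilt deg [0.09 0.35 0.  ] jaw az 64.4 F [0.5 0.1 0.6] gap 93.8 j [-0.56  0.62  1.45  0.    1.07 -1.69]
```

jog_arm(
  moves=[
    [[-3,-4,-12,0,0.3,0],[0,0,0,0,0,0],[0,0,0,0,0,0]],
  ],
)

```text
clock: 29.3
eef_pos: [541.6, -304.9, 55.2]
eef_rot: [-1.93, 1.566, -0.806]
wrist_force: [0.0, 0.3, 1.0]
finger_gap: 94.4
```

jog_arm(
  moves=[
    [[0,0,0,0,0,0],[0,0,0,0,0,0],[0,0,0,0,0,0],[0,0,0,0,0,0],[0,0,0,0,0,0]],
  ],
  gripper=-1,
)

```text
clock: 29.8
eef_pos: [541.9, -305.2, 56.2]
eef_rot: [-1.878, 1.565, -0.754]
wrist_force: [-1.0, -0.1, -0.1]
finger_gap: 57.6
```

jog_arm(
  moves=[
    [[0,0,0,0,0,0],[0,0,0,0,0,0],[0,0,0,0,0,0]],
  ],
)

```text
clock: 30.1
eef_pos: [541.9, -305.1, 56.2]
eef_rot: [-1.874, 1.565, -0.75]
wrist_force: [0.4, -0.3, -0.8]
finger_gap: 53.6
```

jog_arm(
  moves=[
    [[0,0,15,0,0,0],[0,0,30,0,0,0],[0,0,40,0,0,0],[0,0,40,0,0,0],[0,0,0,0,0,0]],
  ],
)

```text
clock: 30.6
eef_pos: [540.4, -304.2, 188.3]
eef_rot: [-2.008, 1.567, -0.884]
wrist_force: [0.1, -1.1, -2.5]
finger_gap: 53.8
```

jog_arm(
  moves=[
    [[-2,20,0,0,0,0],[-3,40,0,0,0,0],[-4,48,0,0,0,0],[-4,48,0,0,0,0],[-4,48,0,0,0,0]],
  ],
)

```text
clock: 31.1
eef_pos: [520.8, -98.6, 190.2]
eef_rot: [-1.968, 1.564, -0.852]
wrist_force: [0.7, 1.6, -1.4]
finger_gap: 53.6
```

jog_arm(
  moves=[
    [[-4,48,0,0,0,0],[-4,48,0,0,0,0],[-4,48,0,0,0,0],[-4,48,0,0,0,0],[-4,48,0,0,0,0]],
  ],
)

```text
clock: 31.6
eef_pos: [496.9, 150.4, 191.6]
eef_rot: [-1.917, 1.564, -0.802]
wrist_force: [1.5, -0.6, -1.6]
finger_gap: 53.8
```

jog_arm(
  moves=[
    [[-2,45,0,0,0,0],[-2,40,0,0,0,0],[0,30,0,0,0,0],[0,0,0,0,0,0],[0,0,0,0,0,0]],
  ],
)

```text
clock: 32.1
eef_pos: [489.0, 275.3, 192.1]
eef_rot: [-2.062, 1.565, -0.941]
wrist_force: [0.9, 0.5, -1.9]
finger_gap: 53.5
```

```bash
python3 -c "
from h import *
st()"
```

```text
t 32.1 pos [489.  275.3 192.1] fix tilt deg [0.27 0.2  0.  ] jaw az 64.3 F [ 0.9  0.5 -1.9] gap 53.5 j [ 0.45  0.35  1.53 -0.01  1.26 -0.67]
```

jog_arm(
  moves=[
    [[3,28,0,0.2,0.2,0],[2,14,0,0,0,0],[0,0,-20,0,0,0],[0,0,-20,0,0,0],[0,0,0,0,0,0]],
  ],
)

```text
clock: 32.6
eef_pos: [495.1, 315.0, 151.9]
eef_rot: [-2.363, 1.569, -1.245]
wrist_force: [-1.4, -0.2, -2.6]
finger_gap: 53.8
```

```bash
python3 -c "
from h import *
st()"
```

```text
t 32.6 pos [495.1 315.  151.9] fix tilt deg [0.12 0.04 0.  ] jaw az 64.1 F [-1.4 -0.2 -2.6] gap 53.8 j [ 0.51  0.45  1.49 -0.    1.2  -0.61]
```

jog_arm(
  moves=[
    [[-1,4,-20,0,0,0],[0,0,-25,0,0,0],[0,0,-12,0,0,0],[0,0,0,0,0,0],[0,0,0,0,0,0]],
  ],
)

```text
clock: 33.1
eef_pos: [496.6, 317.0, 98.2]
eef_rot: [-1.251, 1.566, -0.136]
wrist_force: [-0.1, 1.0, -2.8]
finger_gap: 53.5
```

```bash
python3 -c "
from h import *
st()
im,d=snap('scene','scene12')
cv2.imwrite('pics/c11.png',np.clip(1.8*cv2.resize(im[95:185,295:395],None,fx=5,fy=5,interpolation=3),0,255).astype('uint8'))
p=manip.read_state()['eef_pos']
for P in((494,319,20),(p[0],p[1],p[2]-50.2)): print((px('scene',P)-[295,95])*5)
"
```

```text
t 33.1 pos [496.6 317.   98.2] fix tilt deg [0.04 0.27 0.  ] jaw az 63.9 F [-0.1  1.  -2.8] gap 53.5 j [ 0.51  0.51  1.53 -0.    1.09 -0.61]
[248.39896782 256.90969854]
[255.03198504 224.89579506]
```

View pics/c11.png

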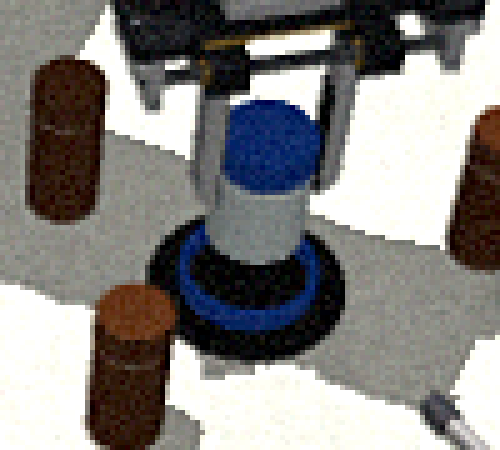

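Stout is upright over the large cup, with its bottom at x≈257 in the crop and the ring centred at x≈248, which matches the arm reading. Correct and lower.

jog_arm(
  moves=[
    [[-3,2,-10,0,0.2,0],[0,0,-6,0,0,0],[0,0,0,0,0,0],[0,0,0,0,0,0]],
  ],
)

```text
clock: 33.55
eef_pos: [494.1, 319.7, 83.3]
eef_rot: [-0.863, 1.567, 0.253]
wrist_force: [-0.1, -0.0, -1.9]
finger_gap: 53.9
```

```bash
python3 -c "
from h import *
st()"
```

```text
t 33.55 pos [494.1 319.7  83.3] fix tilt deg [-0.06  0.23  0.  ] jaw az 63.9 F [-0.1 -0.  -1.9] gap 53.9 j [ 0.51  0.53  1.55 -0.    1.06 -0.6 ]
```

Expected contact is at TCP z of about 56.

jog_arm(
  moves=[
    [[-1,-1,-10,0,0.2,0],[0,0,-7,0,0,0],[0,0,0,0,0,0],[0,0,0,0,0,0]],
  ],
)

```text
clock: 33.95
eef_pos: [492.9, 318.5, 64.6]
eef_rot: [0.609, 1.57, 1.725]
wrist_force: [-0.1, 0.1, -1.9]
finger_gap: 53.8
```

jog_arm(
  moves=[
    [[-1,0,-5,0,0,0],[0,0,0,0,0,0],[0,0,0,0,0,0]],
  ],
)

```text
clock: 34.25
eef_pos: [492.0, 318.6, 59.4]
eef_rot: [0.266, 1.57, 1.382]
wrist_force: [-0.6, -0.7, -2.0]
finger_gap: 53.6
```

jog_arm(
  moves=[
    [[0,0,-3,0,0,0],[0,0,0,0,0,0],[0,0,0,0,0,0]],
  ],
)

```text
clock: 34.55
eef_pos: [492.2, 318.7, 56.6]
eef_rot: [-0.142, 1.569, 0.974]
wrist_force: [-0.2, 0.6, -2.4]
finger_gap: 53.7
```

jog_arm(
  moves=[
    [[0,0,-3,0,0,0],[0,0,0,0,0,0],[0,0,0,0,0,0]],
  ],
)

```text
clock: 34.85
eef_pos: [493.0, 319.1, 56.3]
eef_rot: [-0.507, 1.566, 0.609]
wrist_force: [-0.5, 0.2, -2.4]
finger_gap: 53.5
```

jog_arm(
  moves=[
    [[0,0,-3,0,0,0],[0,0,0,0,0,0],[0,0,0,0,0,0]],
  ],
)

```text
clock: 35.15
eef_pos: [493.7, 319.2, 55.0]
eef_rot: [-0.625, 1.565, 0.491]
wrist_force: [-0.4, 0.2, -2.5]
finger_gap: 53.4
```

The descent stalls at the expected contact height, as it did with the others. One more small step, then release.

jog_arm(
  moves=[
    [[0,0,-4,0,0.2,0],[0,0,0,0,0,0],[0,0,0,0,0,0]],
  ],
)

```text
clock: 35.45
eef_pos: [494.5, 318.9, 53.1]
eef_rot: [-0.483, 1.566, 0.634]
wrist_force: [0.8, -0.4, -2.1]
finger_gap: 54.2
```

jog_arm(
  moves=[
    [[0,0,0,0,0,0],[0,0,0,0,0,0],[0,0,0,0,0,0],[0,0,0,0,0,0],[0,0,0,0,0,0]],
  ],
  gripper=1,
)

```text
clock: 35.95
eef_pos: [494.2, 319.0, 52.1]
eef_rot: [-0.38, 1.567, 0.736]
wrist_force: [0.1, 0.6, 0.2]
finger_gap: 90.2
```

jog_arm(
  moves=[
    [[0,0,10,0,0,0],[0,0,40,0,0,0],[0,0,45,0,0,0],[0,0,40,0,0,0],[0,0,15,0,0,0]],
  ],
)

```text
clock: 36.45
eef_pos: [492.1, 317.8, 207.8]
eef_rot: [1.795, 1.57, 2.911]
wrist_force: [-0.0, -0.5, -1.1]
finger_gap: 94.0
```

jog_arm(
  moves=[
    [[-40,20,10,0,0,0],[-40,20,0,0,0,0],[-40,20,0,0,0,0],[-40,20,0,0,0,0],[-40,20,0,0,0,0]],
  ],
)

```text
clock: 36.95
eef_pos: [289.6, 418.2, 226.0]
eef_rot: [-0.355, 1.561, 0.754]
wrist_force: [0.1, 0.0, -0.7]
finger_gap: 93.6
```

jog_arm(
  moves=[
    [[0,30,0,0,0,0],[0,30,0,0,0,0],[0,0,0,0,0,0],[0,0,0,0,0,0]],
  ],
)

```text
clock: 37.35
eef_pos: [283.7, 482.0, 230.1]
eef_rot: [-0.265, 1.557, 0.85]
wrist_force: [0.3, -0.9, -0.5]
finger_gap: 94.0
```

Run:
```python
from h import *
st()
im,d=snap('top','top6');sc,_=snap('scene','scene13')
a=im[130:280,130:390];b=sc[100:310,130:430]
cv2.imwrite('pics/c12.png',np.clip(1.7*np.hstack([cv2.resize(a,(400,231)),cv2.resize(b,(400,280))[:231]]) if 0 else 1.7*np.vstack([cv2.resize(a,(480,277),interpolation=3),cv2.resize(b,(480,320)  ,interpolation=3)]),0,255).astype('uint8'))
I=im.astype(int);blue=((I[...,0]-I[...,2])>60).astype('uint8')
cap=cv2.morphologyEx(blue,cv2.MORPH_OPEN,cv2.getStructuringElement(2,(7,7)))
n,l,s,c=cv2.connectedComponentsWithStats(cap)
cups={'slim':(459.4,-100.5,110),'middle':(614,110,96),'stout':(494,319,78)}
for k,(x,y,z) in cups.items():
    q=px('top',(x,y,z)); i=1+np.argmin(np.linalg.norm(c[1:]-q,axis=1)); u,v=c[i]
    P=w('top',u,v,z); print(k,np.round(c[i],1),s[i,4],'off mm',np.round(P[:2]-[x,y],1),'depth z',np.round(w('top',u,v,d=float(np.median(d[int(v)-1:int(v)+2,int(u)-1:int(u)+2])))[2],1))
```

```text
t 37.35 pos [283.7 482.  230.1] fix tilt deg [-0.6   0.52  0.  ] jaw az 63.9 F [ 0.3 -0.9 -0.5] gap 94.0 j [ 0.97  0.31  1.5  -0.    1.32 -0.14]
slim [346.2 239.1] 94 off mm [-2.7 -0.6] depth z 110.3
middle [262.6 182.1] 164 off mm [-0.9  0.2] depth z 94.6
stout [185.  231.1] 290 off mm [-2.7  1.1] depth z 79.3
```

View pics/c12.png

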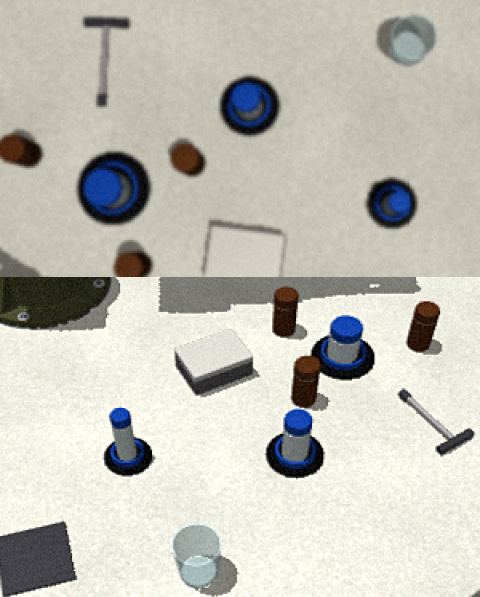

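All three bottles stand upright in their own cups, within 3 mm of centre. The cap heights read 110, 95 and 79 mm where 110, 96 and 78 are expected. The beaker, tip box and rotor key look unmoved, and the arm is clear.

```bash
python3 -c "
from h import *
print(manip.sign_off())"
```

```text
the job is handed in; nothing more can be done
None
```

I parked stout on the steel plate, moved slim to the small cup and middle to the medium cup, then brought stout to the large cup. The job was handed in at about 37 s; `sign_off` gives no verdict.

**Final check:** all three bottles looked upright, within about 3 mm of their cup centres. By camera depth the cap tops were at 110, 95 and 79 mm for slim, middle and stout; 110, 96 and 78 would mean standing on the cup floors. By eye the beaker, tip box, rotor key and brown bottles were where they started. The arm was clear of everything.

**Force readings:** the wrist force showed a clear contact only once, about 4.6 N, when stout went onto the plate. In the cups it stayed within noise. There I judged floor contact from the arm slowing at the expected height, plus camera checks for slim and middle. While I was feeling for contact, the grip probably slid a few millimetres down slim, and perhaps down stout at the plate, with no visible effect.

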